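# Set the recipe stand's foot to its mark and lock it

### The arm

A 7-joint arm with a two-finger parallel gripper is mounted at the origin on a cart in front of the work surface, level with it; the furniture and walls round the work are solid. World frame = base frame: x ahead of the robot, y to its left, z up, the work surface at z = 0. Lengths are in mm, angles in rad, forces in N, time in s.
With the tool pointing down it reaches from about 400 to 900 mm from the base axis. Payload 5.5 kg.
Tool frame: the origin (TCP) lies on the mounting face of the last link; the fingertips stand 178 mm ahead of it and the grasp point (between the pads) lies 159 mm ahead of it; z points along the fingers, y is the line along which they close (so a half turn about z gives the same grasp; the last joint's range is limited). The gripper opens to 92 mm and grips with 3 to 60 N. Pads are 19 mm wide; open, the fingers measure 130 mm over their backs; the gripper's body (75 mm by 190 mm) begins 47 mm behind the grasp point.
Start: joints at [-0.927, 0.501, -0.427, 1.55, 0.221, 1.138, -0.21], TCP at [241.549, 603.449, 404.729] pointing down, gripper open.
Joint ranges: [-2.88, 2.88], [-0.31, 2.03], [-1.54, 1.56], [0.2, 2.42], [-1.41, 4.55], [0.19, 2.02], [-2.57, 2.57]. Speed limits (rad/s): [2.57, 2.57, 3.14, 3.14, 3.14, 3.14, 3.14].

### API

Orientations are given as [roll, pitch, yaw] about the fixed x, y, z axes, in that order (R = Rz(yaw) Ry(pitch) Rx(roll)).
In Python, from station import arm gives the robot as it stands. The module is installed in compiled form; this text tells all that it offers.
- The arm moves only by the tool carry_out, never from a script. Its argument "steps" is a list of rows, each a list of 5 numbers: the shift along the tool's x, y, z in cm, then the turn about the tool's z in degrees, then the opening, from 0 (shut) to 1 (fully open). A call has 1 to 12 rows; each row is the pose to reach, as a shift and turn from the pose commanded when the call began, along the tool's axes at that moment; what a row does not reach only later rows make up. A row lasts 1/10 s, in which the tool goes at most 50 mm and 8.59 degrees, less where a joint would pass 70% of its speed; a pose out of reach is approached as far as the arm can. A call with a gripper value outside its range is refused whole. The fingers move at their own pace and stop on an object; the grip force is fixed at half the most. Time passes only in rows, so rows that repeat a pose let the fingers close. It gives the time, the measured TCP pose, the force, the opening and the grip force at its end, in the units of the state.
- arm.sense(): the state, without advancing time (a new reading comes with each control period).
- arm.read_camera(name): name is "scene" or "side" or "wrist"; returns a dict with "pixels" (384x512x3 uint8, blue, green, red), "depth" (384x512 float32, mm along the optical axis (not along the pixel's ray), 0 where there is no reading), "K" (3x3 intrinsics, pixels), "k1" (the pictures are not rectified: a ray, as slopes to the right and down, at radius r is drawn at 1 + k1 r^2 times it, then the intrinsics apply), "origin" and "attitude" of the camera in the world; the wrist camera has in their place "tool_from_camera" (4x4, takes a point from camera to tool coordinates, whose origin is the TCP and whose axes are the flange's). Camera axes: x right, y down, z forward; pixel columns grow to the right and rows downward; lengths in mm; the calibration is good to about 2 mm. A picture is of the moment at which its call begins: read the wrist's pose just before it.
- arm.sign_off(): hands the job in; it is judged then, once.
The state is a dict: "t": time; "joint_positions": joint angles; "joint_vel": joint speeds; "effort": joint torques, N m; "tool_pos": TCP position; "eef_rot": TCP orientation; "force": force on the tool from outside, world axes, zero at the start; "torque": the same for the moment, N m; "gripper_width": opening from 0.0 (shut) to 1.0 (fully open); "finger_force": force on a finger pad.
Only numpy, scipy, OpenCV 4.12 (cv2) and the standard library are available. Lean on these libraries where they do the work, as an engineer would, in place of code of your own. Each camera call takes 0.05 s, during which the arm holds its last target. There are 200 camera calls.

### The job

I am about to put a heavy cookbook on the recipe stand: grip the upright orange lever, pull the sprung leg out until the white pointer line is in line with the middle of the red clip, and, holding the leg there against its spring, slide the lever straight across, away from the pointer side, until it stops. The clamp only bites once the book is on, so finish while still gripping the lever with the leg on its mark, and leave the things round about where they are.

Things in the scene. Friction and masses are not known exactly. Their poses are not given: they have to be found in the camera images.
- stand: The recipe stand, fixed to the worktop: an aluminium U-channel 60 (x) x 270 (y) x 26 mm high, with a sloping wooden book rest (180 mm wide, top 130 mm up) at its -y end, y = -115 to -280 mm. Origin on the worktop under the channel's middle. +y: the way the leg is pulled out; +x: the way the lever closes; z up. Near the lever nothing but the lever is higher than 37 mm.
- leg (a joint): The sliding leg in the channel with its black carriage (64 x 52 mm, 37 mm high): 0 = in, with pointer and lever at the stand's y = 0; grows as it is pulled out along the stand's +y, to 0.125 m. A spring pulls it back with 3 N at 0, 5.5 N at full length; let go, it runs back. Its rubber foot ends 166 mm beyond the lever in +y.
- cam_lever (a joint): The cam lever, carried by the leg's carriage: 0 = open, grows as it slides along the stand's +x, and is closed at a hard stop at 0.020 m. It takes about 5 N to slide and stays where it is left. Even closed it does not yet hold the leg against the spring (the clamp needs the book's weight), so the leg must be held throughout.
- lever_grip (a point): Point on the vertical centre line of the orange lever's upright fin, 64 mm above the worktop. The fin is 22 mm (stand x) x 16 mm (stand y), its flat top 85 mm and its foot 38 mm above the worktop; take it from above with the fingers closing along the stand's y. Lever open: the fin is 10 mm to the -x side of the channel's middle line.
- pointer (a point): The white pointer line at the -x edge of the black carriage, 33 mm above the worktop; it moves with the leg and has the same y (stand frame) as the centre of the orange lever. Axes as the stand's.
- red_clip: The red clip, 8 mm wide along y and 30 mm high, fixed on the channel's -x wall: the length mark, 50 to 110 mm from the pointer when the leg is in. Origin: middle of its width, 28 mm above the worktop, at the channel's -x edge; axes as the stand's. The leg is at its mark when the pointer has the same y as this origin in the stand's frame.
- mug: Blue and white mug, 98 mm high, bystander. Origin under its middle.
- spice_jar: White spice jar, 47 mm across, 98 mm high, bystander. Origin under its middle.
- egg_timer: White wind-up egg timer, 63 mm across, 48 mm high, bystander. Origin under its middle.
- salt_box: Round wooden salt box, 90 mm across, 67 mm high, bystander. Origin under its middle.

How it is judged:
By the outcome, as a careful person would: the job done as asked, in the order asked, and still so for the second after the job is handed in, while the arm keeps its last pose, push and grip.
It also fails if it takes over 32 s, if anything falls off the work surface, if the arm or the gripper's body presses on something with over 40 N, if the wrist force passes 120 N, or if a joint passes its speed limit or range.

## Working session

There is one attempt and no reset: what is moved stays moved. The work goes in short steps, Python scripts to look and compute and a tool call to move; the robot and the scene stay as the last step left them, time stands still between calls to the robot, and variables do not carry over. Pictures are saved under pics/ and viewed, at most 10 in all, crops included, and the job is handed in when it is done.

Besides the shell and the picture viewer there is one more tool, called after "Call:" as name([rows], argument=value, ...), one row to a line, values as JSON. carry_out: Moves the arm, as the interface text tells. Its arguments: {"type":"object","properties":{"steps":{"type":"array","items":{"type":"array","items":{"type":"number"}}}},"required":["steps"]}

```bash
mkdir -p pics; cat > h.py <<'E'
import numpy as np, cv2, pickle
from station import arm
from scipy.spatial.transform import Rotation as R
def T():
    s=arm.sense(); M=np.eye(4); r=np.array(s["eef_rot"])
    M[:3,:3]=R.from_euler('xyz',r).as_matrix() if r.size==3 else r
    M[:3,3]=s["tool_pos"]; return M
def grab(n,fn=None):
    M=T(); c=arm.read_camera(n)
    if n=="wrist": c["W"]=M@np.array(c["tool_from_camera"])
    else:
        a=np.array(c["attitude"]); W=np.eye(4)
        W[:3,:3]=a if a.shape==(3,3) else R.from_euler('xyz',a).as_matrix()
        W[:3,3]=c["origin"]; c["W"]=W
    if fn: cv2.imwrite("pics/"+fn,c["pixels"])
    return c
def rays(c,uv):
    uv=np.asarray(uv,float).reshape(-1,1,2)
    p=cv2.undistortPoints(uv,np.array(c["K"],float),np.array([c["k1"],0,0,0,0.]))[:,0]
    d=np.c_[p,np.ones(len(p))]
    return c["W"][:3,3], d@c["W"][:3,:3].T
def onplane(c,uv,z):
    o,d=rays(c,uv); return o+d*((z-o[2])/d[:,2])[:,None]
def bydepth(c,uv):
    o,d=rays(c,uv); u=np.asarray(uv).astype(int).reshape(-1,2); return o+d*c["depth"][u[:,1],u[:,0]][:,None]
E
python3 - <<'E'
from h import *
s=arm.sense(); print({k:s[k] for k in("t","tool_pos","eef_rot","force","gripper_width")})
for n in("scene","side","wrist"):
    c=grab(n,n+"0.png"); pickle.dump(c,open(n+".pkl","wb")); print(n,c["k1"],c.get("attitude"),c["W"].round(2).tolist())
a=cv2.imread("pics/scene0.png");b=cv2.imread("pics/side0.png");w=cv2.imread("pics/wrist0.png")
E
```

```text
{'t': 0.0, 'tool_pos': array([241.51320565, 603.09169805, 403.67103619]), 'eef_rot': array([-3.13964859e+00, -6.13955440e-05,  2.76084492e+00]), 'force': array([ 0.40462351, -0.24466998,  0.15871958]), 'gripper_width': 1.0001173680560902}
scene -0.1493448851417731 [-2.05593897 -0.02200572 -0.87306861] [[0.64, -0.34, 0.68, -214.16], [-0.77, -0.31, 0.56, -822.05], [0.02, -0.88, -0.47, 600.0], [0.0, 0.0, 0.0, 1.0]]
side -0.07504225561763345 [-1.96522026 -0.02146524 -0.24448936] [[0.97, -0.07, 0.23, 340.73], [-0.24, -0.38, 0.89, -1146.03], [0.02, -0.92, -0.38, 509.07], [0.0, 0.0, 0.0, 1.0]]
wrist -0.03878986324956051 None [[0.37, 0.9, 0.25, 173.58], [0.93, -0.36, -0.1, 629.47], [-0.0, 0.27, -0.96, 383.94], [0.0, 0.0, 0.0, 1.0]]
```

View pics/scene0.png

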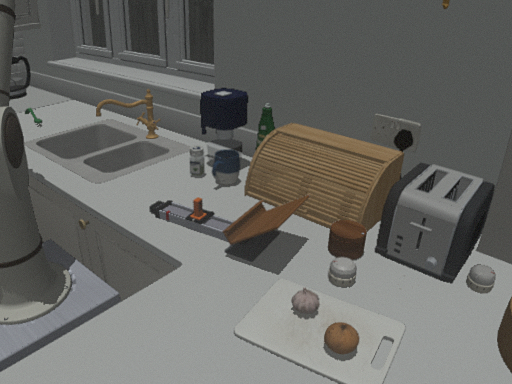

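View pics/side0.png

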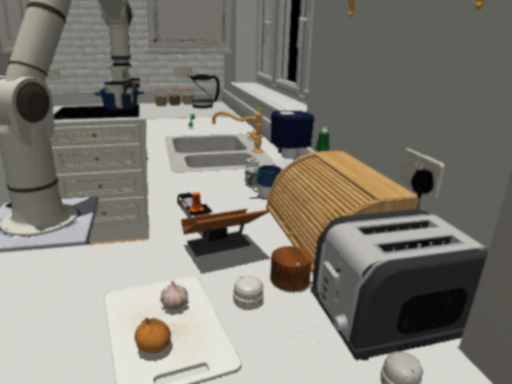

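The scene view shows the orange lever at about (199,209), the red clip near (167,214), the foot at (158,208) and the book rest at (265,220). The jar is at (197,161) and the mug at (227,168). In the side view the lever is near (196,200).

```bash
python3 - <<'E'
from h import *
c=pickle.load(open("scene.pkl","rb")); s=pickle.load(open("side.pkl","rb"))
def mask(c,box):
    h=cv2.cvtColor(c["pixels"],cv2.COLOR_BGR2HSV); m=((h[...,0]<14)|(h[...,0]>172))&(h[...,1]>150)&(h[...,2]>70)
    z=np.zeros_like(m); x0,y0,x1,y1=box; z[y0:y1,x0:x1]=m[y0:y1,x0:x1]; return z.astype(np.uint8)
for n,cc,b in(("scene",c,(140,190,215,235)),("side",s,(170,185,215,225))):
    k,l,st,ce=cv2.connectedComponentsWithStats(mask(cc,b))
    for i in range(1,k):
        if st[i,4]>3:
            print(n,st[i],ce[i].round(1),"depth pt",bydepth(cc,[ce[i]]).round(0),"z28",onplane(cc,[ce[i]],28).round(0),"z62",onplane(cc,[ce[i]],62).round(0))
# two-ray foot and channel points by plane
print(onplane(c,[(158,208)],15).round(0), bydepth(c,[(158,208),(227,182),(197,176),(227,168),(197,161)]).round(0))
for n,cc,b in(("a",c,(140,180,240,240)),("b",s,(160,175,240,250))):
    x0,y0,x1,y1=b; cv2.imwrite(f"pics/{n}.png",cv2.resize(cc["pixels"][y0:y1,x0:x1],None,fx=5,fy=5,interpolation=2))
A=cv2.imread("pics/a.png");B=cv2.imread("pics/b.png");H=max(A.shape[0],B.shape[0])
p=lambda x:cv2.copyMakeBorder(x,0,H-x.shape[0],0,0,0)
cv2.imwrite("pics/ab.png",cv2.resize(np.hstack([p(A),p(B)]),None,fx=.85,fy=.85))
E
```

```text
scene [194 198   7   5  20] [197.  199.9] depth pt [[451. -93.  84.]] z28 [[523. -14.  28.]] z62 [[479. -62.  62.]]
scene [190 213  16   6  38] [197.9 215.9] depth pt [[447. -98.  39.]] z28 [[461. -83.  28.]] z62 [[ 420. -127.   62.]]
side [189 193  15  19 146] [195.8 203.7] depth pt [[456. -99.  55.]] z28 [[462. -36.  28.]] z62 [[ 454. -115.   62.]]
side [183 215  32  10 152] [200.1 220. ] depth pt [[ 450. -235.   68.]] z28 [[ 460. -153.   28.]] z62 [[ 452. -223.   62.]]
[[430.  51.  15.]] [[414.  30.  29.]
 [696.  30.  11.]
 [674. 147.   4.]
 [691.  25.  63.]
 [677. 148.  57.]]
```

View pics/ab.png

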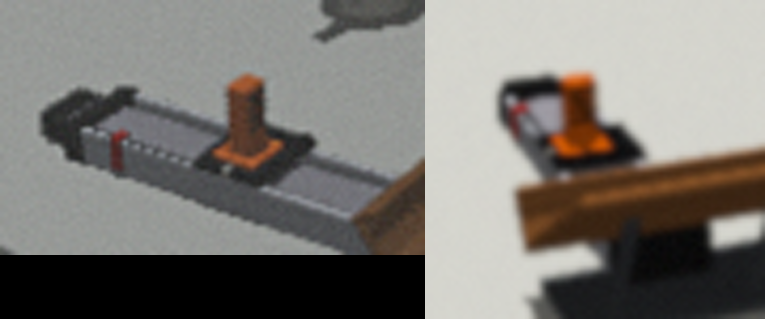

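View pics/wrist0.png

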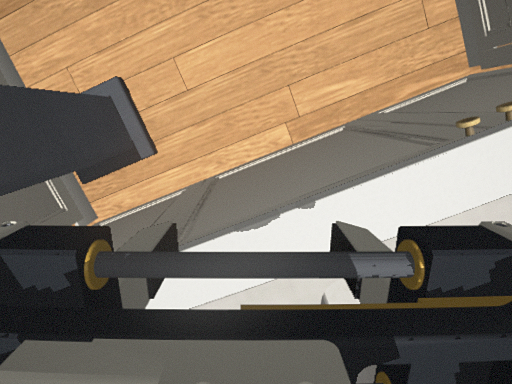

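The wrist view shows only the cabinet and worktop edge; the stand is out of sight. In the crops the lever stands on the black carriage, and the clip is on the robot-side wall towards the foot. The lever is at about (453,-96) and stand +y is close to world +y, about 10° anticlockwise. I'll go over it.

Call:
carry_out([
  [-26, -25, 0, -32, 1],
  [-26, -25, 0, -32, 1],
  [-26, -25, 0, -32, 1],
  [-26, -25, 0, -32, 1],
  [-26, -25, 0, -32, 1],
  [-26, -25, 0, -32, 1],
  [-26, -25, 0, -32, 1],
  [-26, -25, 0, -32, 1],
  [-44, -53, 0, -32, 1],
  [-44, -53, 0, -32, 1],
  [-44, -53, 0, -32, 1],
  [-44, -53, 0, -32, 1],
])

```text
t: 1.35
tool_pos: [427.8, 76.9, 404.8]
eef_rot: [3.141, 0.001, -2.963]
force: [1.0, 0.4, -0.4]
gripper_width: 1.003
finger_force: 0.0
```

Call:
carry_out([
  [0, -14, 0, 0, 1],
  [0, -14, 0, 0, 1],
  [0, -14, 0, 0, 1],
  [0, -14, 0, 0, 1],
  [0, -14, 0, 0, 1],
])

```text
t: 1.85
tool_pos: [452.7, -59.8, 404.5]
eef_rot: [3.141, -0.0, -2.966]
force: [1.0, 0.4, 0.4]
gripper_width: 1.001
finger_force: 0.0
```

```bash
python3 - <<'E'
from h import *
print(T().round(3).tolist())
c=grab("wrist","wrist1.png"); pickle.dump(c,open("w1.pkl","wb"))
E
```

```text
[[-0.985, -0.175, -0.001, 452.682], [-0.175, 0.985, 0.001, -59.774], [0.0, 0.001, -1.0, 404.46], [0.0, 0.0, 0.0, 1.0]]
```

View pics/wrist1.png

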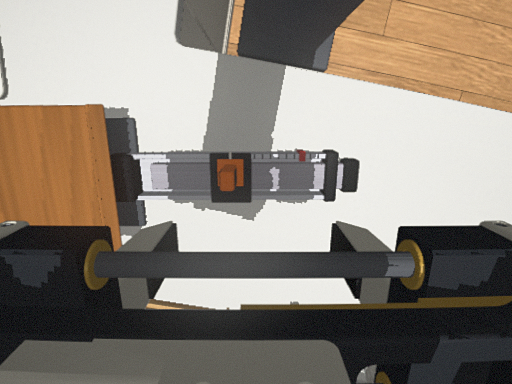

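The wrist view shows the whole stand: carriage (210–251,153–202), lever about (229,175), white pointer at about (231,156), red clip at (302,155), foot at (349,175). Now I'll measure these.

```bash
cat > m.py <<'E'
from h import *
def blobs(m,minA=4):
    k,l,st,ce=cv2.connectedComponentsWithStats(m.astype(np.uint8)); return [(st[i],ce[i]) for i in range(1,k) if st[i,4]>=minA]
E
python3 - <<'E'
from m import *
c=pickle.load(open("w1.pkl","rb")); h=cv2.cvtColor(c["pixels"],cv2.COLOR_BGR2HSV)
red=((h[...,0]<6)|(h[...,0]>172))&(h[...,1]>140); red[:,:260]=0; red[220:]=0;red[:140]=0;red[:,330:]=0
for s,ce in blobs(red): print("clip",s,ce,onplane(c,[ce],30).round(1),onplane(c,[ce],43).round(1),bydepth(c,[ce]).round(1))
o=(h[...,0]<16)&(h[...,1]>140)&(h[...,2]>60); o[:,:205]=0;o[:,256:]=0;o[215:]=0;o[:140]=0
z=np.zeros(o.shape)
ys,xs=np.nonzero(o); P=bydepth(c,np.c_[xs,ys]); t=P[:,2]>78; print("fin top n",t.sum(),P[t].mean(0).round(1),"px",xs[t].mean(),ys[t].mean())
b=P[P[:,2]<60]; print("base",len(b),b.mean(0).round(1))
# pointer: bright px in carriage edge
g=c["pixels"].astype(int).sum(2); print(g[150:162,222:242])
# long edges direction: channel box points using depth in 15..40mm
ys,xs=np.mgrid[140:215,125:340]; xs=xs.ravel();ys=ys.ravel(); P=bydepth(c,np.c_[xs,ys]); k=(P[:,2]>20)&(P[:,2]<34)
r=cv2.minAreaRect(P[k][:,:2].astype(np.float32)); print(r)
ed=[]
# channel edges: topmost/bottommost column with wall height
for lo,nm in((True,'top'),(False,'bot')):
    pts=[]
    for x in list(range(150,205,4))+list(range(258,320,4)):
        kk=k&(xs==x)
        if kk.any(): pts.append(P[kk][(np.argmin if lo else np.argmax)(ys[kk])])
    pts=np.array(pts); f=np.polyfit(pts[:,1],pts[:,0],1); print(nm,np.degrees(np.arctan(-f[0])),f, np.abs(np.polyval(f,pts[:,1])-pts[:,0]).max())
E
```

```text
clip [300 151   5  10  32] [302.15625 155.625  ] [[419.2  -4.5  30. ]] [[417.8  -7.   43. ]] [[419.1  -4.7  30.6]]
fin top n 299 [452.5 -89.2  88.4] px 226.35785953177256 180.12709030100334
base 387 [448.3 -87.3  38.6]
[[389 393 401 388 391 380 390 400 395 387 401 400 397 397 383 397 396 390
  398 396]
 [351 353 354 344 352 362 352 362 360 358 347 346 358 348 355 352 356 360
  350 354]
 [273 277 275 278 271 260 283 350 385 316 262 274 269 263 262 272 269 271
  278 263]
 [161 149 167 160 158 157 214 338 380 261 140 160 134 165 173 149 156 167
  162 140]
 [135 153 144 152 145 119 234 350 390 263 148 138 139 131 122 130 134 136
  117 123]
 [132 131 134 161 125 133 205 361 405 272 158 142 141 129 134 148 146 132
  143 142]
 [147 133 141 143 126 138 227 347 395 282 159 144 122 142 147 149 134 137
  114 128]
 [139 130 144 142 139 101 186 354 388 272 124 119 136 133 140 127 127 140
  134 141]
 [163 147 153 140 159 143 192 344 394 285 173 133 150 131 148 139 157 148
  136 128]
 [246 227 234 236 241 244 245 267 292 253 229 233 247 239 239 236 243 236
  245 231]
 [257 261 257 258 257 253 247 248 258 253 240 274 248 255 260 257 244 255
  267 246]
 [260 269 268 264 257 258 265 255 258 252 261 261 238 270 269 255 255 265
  253 266]]
((460.4505920410156, -83.04682922363281), (66.2856216430664, 273.4935607910156), 9.98397445678711)
top 10.381754138693838 [-1.83205187e-01  4.15492407e+02] 3.1196742952863588
bot 10.186882036327123 [-1.79692045e-01  4.76358404e+02] 1.0281385420859124
```

Call:
carry_out([
  [0.6, -2.9, 3, 0, 1],
  [0.6, -2.9, 8, 0, 1],
  [0.6, -2.9, 12, 0, 1],
  [0.6, -2.9, 15, 0, 1],
  [0.6, -2.9, 18, 0, 1],
  [0.6, -2.9, 18, 0, 1],
  [0.6, -2.9, 18, 0, 1],
])

```text
t: 2.6
tool_pos: [452.0, -87.5, 224.8]
eef_rot: [3.14, -0.001, -2.961]
force: [-0.1, 0.2, 0.8]
gripper_width: 0.999
finger_force: 0.0
```

```bash
python3 - <<'E'
from m import *
print(T().round(3).tolist(), arm.sense()["force"])
c1=pickle.load(open("w1.pkl","rb")); y=np.array([-.1754,.9845,0]) 
p=onplane(c1,[(229.8,155.5)],33)[0]; q=onplane(c1,[(302.15,155.6)],30.5)[0]; print(p,q,(q-p)@y)
c=grab("wrist","wrist2.png"); pickle.dump(c,open("w2.pkl","wb"))
E
```

```text
[[-0.984, -0.179, -0.001, 451.966], [-0.179, 0.984, 0.001, -87.516], [0.001, 0.001, -1.0, 224.806], [0.0, 0.0, 0.0, 1.0]] [-0.12915602  0.1548331   0.80039046]
[434.29856998 -92.86310493  33.        ] [419.08986569  -4.65667138  30.5       ] 89.50684057021608
```

View pics/wrist2.png

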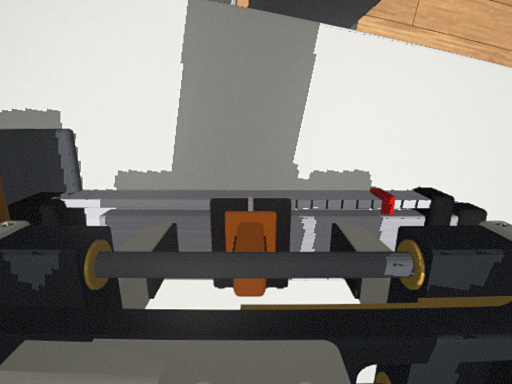

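The close view shows the fin (235–267, 222–295) centred between the fingers, the pointer at (250,203) and the clip at (383,200). Now I'll close the grip.

Call:
carry_out([
  [0, 0, 0, 0, 0],
  [0, 0, 0, 0, 0],
  [0, 0, 0, 0, 0],
  [0, 0, 0, 0, 0],
  [0, 0, 0, 0, 0],
  [0, 0, 0, 0, 0],
  [0, 0, 0, 0, 0],
  [0, 0, 0, 0, 0],
])

```text
t: 3.45
tool_pos: [451.8, -89.1, 224.6]
eef_rot: [3.141, -0.0, -2.964]
force: [-0.4, 0.9, 0.0]
gripper_width: 0.35
finger_force: 0.0
```

```bash
python3 - <<'E'
from m import *
s=arm.sense(); print(s["gripper_width"]*92,s["finger_force"],s["force"],T().round(3).tolist())
c=pickle.load(open("w2.pkl","rb")); y=np.array([-.1754,.9845,0])
h=cv2.cvtColor(c["pixels"],cv2.COLOR_BGR2HSV)
red=((h[...,0]<6)|(h[...,0]>172))&(h[...,1]>140); red[:,:340]=0; red[225:]=0;red[:180]=0;red[:,410:]=0
ys,xs=np.nonzero(red); P=bydepth(c,np.c_[xs,ys]); X=P@np.array([.9845,.1754,0]); Y=P@y
print("clip depth pts Y lo/hi",np.percentile(Y,[2,50,98]).round(1),"z",np.percentile(P[:,2],[2,50,98]).round(1),"X",np.percentile(X,[2,50,98]).round(1))
g=c["pixels"].astype(int).sum(2)
for r in (201,204,207): print(r,g[r,240:262])
q=onplane(c,[(250,203)],33)[0]; print("pointer",q,q@y, "d",np.median(Y)-q@y)
E
```

```text
32.157196412513336 0.0 [-0.42120297  0.90347364  0.01670363] [[-0.984, -0.177, -0.0, 451.822], [-0.177, 0.984, 0.0, -89.051], [0.0, 0.0, -1.0, 224.633], [0.0, 0.0, 0.0, 1.0]]
clip depth pts Y lo/hi [-82.7 -79.5 -74.8] z [ 9.7 29.4 31.3] X [406.  409.  417.9]
201 [ 99  70  99 101 110 104  77 121 339 391 378 382 319 209  89 107 109 128
  97  86  96 125]
204 [104  96 126 102 104  88 105 113 325 380 380 384 326 207  87  97  97 109
  93  91 104  94]
207 [102  92 101  90 104  98  59 113 322 383 377 383 340 191 115  97  92 103
 104 114  94 100]
pointer [433.45746094 -93.06235114  33.        ] -167.64832334773908 d 88.17184763327273
```

Call:
carry_out([
  [0, 0, 0, 0, 0],
  [0, 0, 0, 0, 0],
  [0, 0, 0, 0, 0],
  [0, 0, 0, 0, 0],
  [0, 0, 0, 0, 0],
])

```text
t: 3.95
tool_pos: [451.9, -89.5, 224.7]
eef_rot: [-3.141, 0.0, -2.964]
force: [0.2, -3.2, -2.6]
gripper_width: 0.177
finger_force: 30.0
```

Call:
carry_out([
  [0, 1, 0, 0, 0],
  [0, 2, 0, 0, 0],
  [0, 3, 0, 0, 0],
  [0, 4, 0, 0, 0],
  [0, 5, 0, 0, 0],
  [0, 6, 0, 0, 0],
  [0, 7, 0, 0, 0],
  [0, 8, 0, 0, 0],
  [0, 8.6, 0, 0, 0],
  [0, 8.6, 0, 0, 0],
  [0, 8.6, 0, 0, 0],
])

```text
t: 5.05
tool_pos: [436.6, -4.1, 224.7]
eef_rot: [3.142, -0.0, -2.963]
force: [1.9, -3.3, -4.3]
gripper_width: 0.174
finger_force: 30.0
```

```bash
python3 - <<'E'
from m import *
s=arm.sense(); print(s["gripper_width"]*92,s["finger_force"],s["force"],T().round(3).tolist())
c=grab("wrist","wrist3.png"); pickle.dump(c,open("w3.pkl","wb"))
cv2.imwrite("pics/wrist3c.png",cv2.resize(c["pixels"][170:310,160:340],None,fx=4,fy=4,interpolation=0))
E
```

```text
15.974884526846845 29.999000430107117 [ 1.88659069 -3.25682637 -4.31000355] [[-0.984, -0.177, -0.0, 436.581], [-0.177, 0.984, 0.0, -4.097], [0.0, 0.0, -1.0, 224.674], [0.0, 0.0, 0.0, 1.0]]
```

View pics/wrist3c.png

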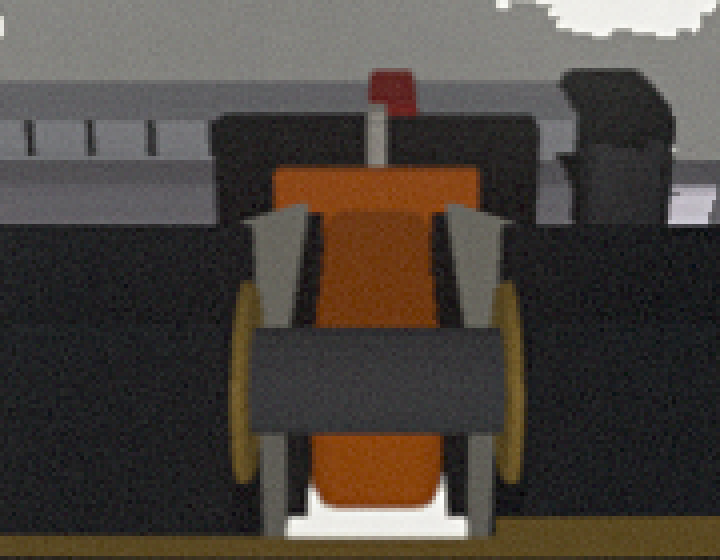

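The crop shows the pointer line at crop x≈366–388 and the clip at ≈370–416, so the pointer is still a little short of the clip's middle.

```bash
cat > d.py <<'E'
from m import *
import sys
def dist(c):
    y=c.get("y",np.array([-.177,.984,0])); h=cv2.cvtColor(c["pixels"],cv2.COLOR_BGR2HSV); g=c["pixels"].astype(int).sum(2)
    red=((h[...,0]<8)|(h[...,0]>170))&(h[...,1]>110)
    for r in range(186,201):
        x=np.nonzero(red[r,235:290])[0]+235
        if len(x)>2:
            e=[(x[0]-.5,r),(x[-1]+.5,r)]; zz=bydepth(c,np.c_[x,np.full(len(x),r)])[:,2]; z=np.median(zz)
            print("clip",r,x[0],x[-1],"z",z.round(1),"Y",(onplane(c,e,z)@y).round(1),(onplane(c,e,z)@y).mean().round(1))
    for r in range(198,211):
        w=np.clip(g[r,243:268]-180,0,None); 
        if w.sum()>300:
            u=(w*np.arange(243,268)).sum()/w.sum(); n=(w>80).sum(); z=bydepth(c,[(u,r)])[0,2]
            print("ptr",r,u.round(2),n,z.round(1),(onplane(c,[(u,r)],33)@y).round(1))
if __name__=="__main__": dist(pickle.load(open(sys.argv[1],"rb")))
E
python3 d.py w3.pkl
```

```text
clip 188 254 262 z 9.5 Y [-81.5 -75.2] -78.3
clip 189 253 262 z 12.5 Y [-82.2 -75.3] -78.7
clip 190 253 262 z 15.2 Y [-82.2 -75.3] -78.8
clip 191 253 262 z 17.7 Y [-82.2 -75.4] -78.8
clip 192 253 262 z 20.5 Y [-82.2 -75.5] -78.8
clip 193 253 263 z 23.0 Y [-82.1 -74.9] -78.5
clip 194 252 263 z 25.4 Y [-82.8 -75. ] -78.9
clip 195 253 263 z 27.2 Y [-82.1 -75. ] -78.6
clip 196 257 263 z 28.2 Y [-79.6 -75.1] -77.3
clip 197 257 263 z 29.6 Y [-79.6 -75.1] -77.3
clip 198 257 263 z 30.1 Y [-79.6 -75.1] -77.3
ptr 198 254.9 5 32.7 [-80.6]
ptr 199 253.72 5 33.4 [-81.3]
ptr 200 253.69 4 34.2 [-81.4]
ptr 201 253.72 5 34.0 [-81.3]
ptr 202 253.69 4 34.4 [-81.4]
ptr 203 253.73 5 33.7 [-81.3]
ptr 204 253.76 5 34.0 [-81.3]
ptr 205 253.76 5 33.6 [-81.3]
ptr 206 253.7 4 34.7 [-81.3]
ptr 207 253.72 4 34.0 [-81.3]
ptr 208 253.76 5 34.2 [-81.3]
ptr 209 253.77 5 33.8 [-81.3]
ptr 210 253.79 5 34.7 [-81.3]
```

Call:
carry_out([
  [0, 0.26, 0, 0, 0],
  [0, 0.26, 0, 0, 0],
  [0, 0.26, 0, 0, 0],
  [0, 0.26, 0, 0, 0],
])

```text
t: 5.5
tool_pos: [436.2, -2.1, 224.7]
eef_rot: [-3.142, -0.0, -2.964]
force: [2.0, -4.4, -3.7]
gripper_width: 0.172
finger_force: 30.0
```

```bash
python3 - <<'E' | sed -n '1p;3,20p'
from d import *
s=arm.sense(); print(s["gripper_width"]*92,s["force"],T().round(3)[:3].tolist())
c=grab("wrist","wrist4.png"); pickle.dump(c,open("w4.pkl","wb")); dist(c)
E
```

```text
15.838331126815255 [ 1.99350327 -4.35253212 -3.68378188] [[-0.984, -0.176, -0.0, 436.206], [-0.176, 0.984, -0.0, -2.123], [0.0, -0.0, -1.0, 224.666]]
clip 189 250 259 z 12.9 Y [-82.3 -75.3] -78.8
clip 190 250 259 z 15.3 Y [-82.2 -75.4] -78.8
clip 191 250 259 z 17.4 Y [-82.2 -75.4] -78.8
clip 192 250 260 z 20.1 Y [-82.2 -74.8] -78.5
clip 193 249 260 z 22.4 Y [-82.8 -74.9] -78.8
clip 194 250 260 z 25.2 Y [-82.1 -74.9] -78.5
clip 195 249 260 z 27.5 Y [-82.7 -75. ] -78.8
clip 196 249 260 z 28.5 Y [-82.7 -75. ] -78.8
clip 197 249 260 z 29.9 Y [-82.7 -75. ] -78.8
clip 198 249 260 z 30.4 Y [-82.7 -75. ] -78.8
ptr 198 253.25 5 33.9 [-79.6]
ptr 199 253.69 5 32.5 [-79.4]
ptr 200 253.56 4 34.6 [-79.4]
ptr 201 253.69 5 34.8 [-79.4]
ptr 202 253.73 5 33.6 [-79.3]
ptr 203 253.79 5 34.5 [-79.3]
ptr 204 253.76 4 34.6 [-79.3]
ptr 205 253.74 4 34.8 [-79.3]
```

Call:
carry_out([
  [0, 0.06, 0, 0, 0],
  [0, 0.06, 0, 0, 0],
  [0, 0.06, 0, 0, 0],
  [-0.3, 0.06, 0, 0, 0],
  [-0.6, 0.06, 0, 0, 0],
  [-0.9, 0.06, 0, 0, 0],
  [-1.2, 0.06, 0, 0, 0],
  [-1.5, 0.06, 0, 0, 0],
  [-1.8, 0.06, 0, 0, 0],
  [-2.0, 0.06, 0, 0, 0],
  [-2.0, 0.06, 0, 0, 0],
  [-2.0, 0.06, 0, 0, 0],
])

```text
t: 6.75
tool_pos: [454.6, 1.8, 224.6]
eef_rot: [-3.141, -0.003, -2.964]
force: [-3.7, -5.5, 3.0]
gripper_width: 0.17
finger_force: 30.0
```

```bash
python3 - <<'E' | sed -n '1p;3,20p'
from d import *
s=arm.sense(); print(s["gripper_width"]*92,s["force"],T().round(3)[:3].tolist())
c=grab("wrist","wrist5.png"); pickle.dump(c,open("w5.pkl","wb")); dist(c)
E
```

```text
15.682049142501752 [-3.7438474  -5.4927463   2.97966547] [[-0.984, -0.176, -0.003, 454.58], [-0.176, 0.984, -0.001, 1.778], [0.003, -0.0, -1.0, 224.644]]
```

View pics/wrist5.png

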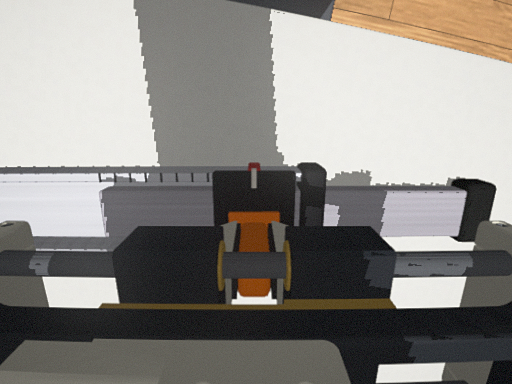

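The view shows the lever carried across, with the pointer (254,~178) under the clip (254,~166). The slide is about 18.8 mm and not yet at the stop, so I'll press on.

Call:
carry_out([
  [-0.1, 0, 0, 0, 0],
  [-0.2, 0, 0, 0, 0],
  [-0.3, 0, 0, 0, 0],
  [-0.3, 0, 0, 0, 0],
  [-0.3, 0, 0, 0, 0],
  [-0.3, 0, 0, 0, 0],
])

```text
t: 7.4
tool_pos: [455.6, 2.0, 224.5]
eef_rot: [-3.142, -0.008, -2.965]
force: [-10.4, -5.6, 11.9]
gripper_width: 0.175
finger_force: 30.0
```

```bash
sed -i 's/range(186,201)/range(158,173)/;s/range(198,211)/range(170,186)/' d.py; python3 - <<'E'
from d import *
s=arm.sense(); print(s["gripper_width"]*92,s["force"],T().round(3)[:3].tolist())
c=grab("wrist","wrist6.png"); pickle.dump(c,open("w6.pkl","wb")); dist(c)
cv2.imwrite("pics/wrist6c.png",cv2.resize(c["pixels"][150:310,170:340],None,fx=3.5,fy=3.5,interpolation=0))
E
```

```text
16.144241972065892 [-10.40605567  -5.5968832   11.87139324] [[-0.984, -0.176, -0.008, 455.609], [-0.176, 0.984, -0.002, 1.95], [0.008, -0.0, -1.0, 224.536]]
clip 163 250 258 z 11.7 Y [-81.6 -75.5] -78.6
clip 164 249 259 z 15.4 Y [-82.2 -74.9] -78.6
clip 165 249 259 z 19.9 Y [-82.2 -75. ] -78.6
clip 166 249 259 z 23.8 Y [-82.1 -75. ] -78.6
clip 167 249 259 z 27.1 Y [-82.  -75.1] -78.6
clip 168 249 259 z 28.2 Y [-82.  -75.1] -78.6
clip 169 248 259 z 29.8 Y [-82.6 -75.2] -78.9
clip 170 248 259 z 30.2 Y [-82.6 -75.2] -78.9
ptr 170 253.75 6 32.3 [-78.7]
ptr 171 253.51 4 33.1 [-78.9]
ptr 172 253.53 6 34.6 [-78.9]
ptr 173 253.55 6 34.7 [-78.8]
ptr 174 253.58 6 34.9 [-78.8]
ptr 175 253.54 6 36.1 [-78.8]
ptr 176 253.5 6 35.1 [-78.9]
ptr 177 253.56 6 34.1 [-78.8]
ptr 178 253.55 6 34.0 [-78.8]
ptr 179 253.54 6 34.1 [-78.8]
ptr 180 253.54 6 34.9 [-78.9]
ptr 181 253.55 6 33.7 [-78.8]
ptr 182 253.51 6 34.0 [-78.9]
ptr 183 253.56 6 34.9 [-78.8]
ptr 184 253.55 6 34.5 [-78.8]
ptr 185 253.57 6 35.2 [-78.8]
```

View pics/wrist6c.png

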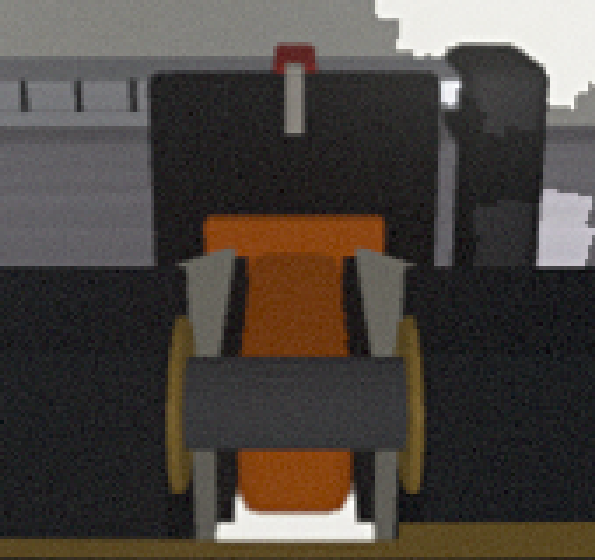

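The pointer sits in the clip's middle (within about 0.2 mm). The lever is at its stop: about 20 mm of travel, with the force up to 11 N. The grip is firm.

```bash
python3 -c "
from station import arm
print(arm.sign_off())"
```

```text
the job is handed in; nothing more can be done
None
```

The job is handed in: the leg is held at the red clip's middle (within about 0.2 mm by the wrist camera), the lever is slid across to its stop, and the gripper is still holding it.

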